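# Seat the model-eye holder on the chin-rest pins

### The job

Take the model-eye holder out of its wooden case and mount it on the chin rest so that the eye points to the same side as the chin rest's front, away from the robot: lay its foot plate on the two paper pins, slide it gently along the bar until both slots drop over the pins, and leave it sitting fully home, flat on the bar. The pins and the sprung bar are delicate, so never press or push hard (stay under about 25 N), and do not disturb the other things on the table.

Things in the scene. Friction and masses are not known exactly. Their poses are not given: they have to be found in the camera images.
- carrier: Chin-rest bar: white plastic, 60 mm (x) by 190 mm (y), 14 mm thick, on a column, its top 114 mm above the table. Origin: centre of its top face; x = its front, within 0.4 rad of world x; y along the bar; z up. The bar is sprung: it begins to sink under a push of about 2.5 N, then 0.8 N more per mm, to a hard stop 15 mm down.
- slot_mid (a point): Middle of the slot in the bar's top (same point and axes as the bar). Two steel pins, 8 mm in diameter, 7 mm tall, edges barely broken, stand at x = 0, 60 mm apart along y, on a strip clamped somewhere along the slot: the middle of the pair lies anywhere from y = -15 to +15 mm of this point. That offset is not measured; it does not shift in use.
- post_mid (a point): Middle of the holder's grey post, where to grip it: 24 mm (x) by 26 mm (y), rising 60 mm above the foot plate. The point is on the post's axis, 36 mm above the plate's underside, 30 mm below the post's top. x = the way the eye points, z up. The holder, about 0.16 kg, starts upright in the case with x within 0.5 rad of world x.
- foot (a point): Centre of the underside of the holder's aluminium foot plate, 46 mm (x) by 140 mm (y), 6 mm thick; axes as the post's. Two through slots, centred at x = 0, y = +30 and -30 mm, each 13 mm in x by 10 mm in y, fit over the pins.
- eye (a point): The glass eye, 34 mm ahead (x) of the post's axis, 50 mm above the plate's underside, at the tip of a black barrel 22 mm in diameter that sticks out 20 mm from the post's +x face.
- case: The open, lidless wooden case, fixed: 140 mm (x) by 200 mm (y), walls 24 mm high and 7 mm thick, floor 7 mm thick. Origin under its centre. The holder stands loose on its floor.
- dropper: Bystander: small amber dropper bottle, 26 mm in diameter, 62 mm tall; origin under its centre.
- lenscase: Bystander: contact lens case, two lidded wells, 32 by 72 mm, 12 mm high; origin under its centre.
- triallens: Bystander: trial lens rim, a steel ring 38 mm across, 6 mm high; origin under its centre.
- penlight: Bystander: steel penlight lying flat, 130 mm long, 14 mm thick; origin under its middle.
- pdruler: Bystander: white plastic ruler lying flat, 160 by 30 mm, 4 mm thick; origin under its middle.
- saline: Bystander: white bottle, 54 mm in diameter, 150 mm tall; origin under its centre.
- cup: Bystander: white cup, 72 mm across, 85 mm tall; origin under its centre.
There are look-alikes about, which are no part of the job. What is shaped like the part that bears post_mid but green is not meant. Several things have the shape of the case; the one meant has the colours described above.

How it is judged:
On the way, in this order (a step that is already met when the one before it is completed fails the run):
1. the holder is lifted clear of its case (z of foot in the frame of case above 0.05 m), for 0.1 s.
2. the holder sits down over both pins, flat on the bar (z of foot in the frame of carrier between -0.002 and 0.0018 m and x of foot in the frame of carrier between -0.008 and 0.008 m and y of foot in the frame of carrier between -0.02 and 0.02 m and angle between the z axis of foot and the z axis of carrier, either way round below 0.03 rad and x of eye in the frame of carrier above 0.02 m), for 0.2 s.
At the end, for the whole second after the job is handed in: The holder sits over both pins: foot plate flat on the bar (underside within 1.8 mm of its top, parallel within 0.03 rad), centre within 8 mm of the bar's centre line and 20 mm of its middle, eye to the bar's front, released and at rest (all of step 2 and linear speed of holder below 0.01 m/s and contact force between holder and the fingers below 0.05 N); the robot touches nothing.
It fails at once if the holder is pressed or pushed against the chin rest with more than 25 N (contact force between holder and carrier above 25 N).
It fails at once if the robot itself pushes the chin-rest bar with more than 25 N (contact force between the arm and carrier above 25 N).
It fails at once if a bystander is moved by more than 20 mm (distance of any of dropper, lenscase, triallens, penlight, pdruler, saline, cup from where it was at the start of the episode above 0.02 m).
It also fails if it takes over 67 s, if anything falls off the work surface, if the arm or the gripper's body presses on something with over 40 N, if the wrist force passes 120 N, or if a joint passes its speed limit or range.

### The arm

A 7-joint arm with a two-finger parallel gripper is mounted at the origin on the work surface. World frame = base frame: x ahead of the robot, y to its left, z up, the work surface at z = 0. Lengths are in m, angles in rad, forces in N, time in s.
With the tool pointing down it reaches from about 0.425 to 0.95 m from the base axis. Payload 4.7 kg.
Tool frame: the origin (TCP) lies between the finger pads; the fingertips stand 25 mm ahead of it and the grasp point (between the pads) lies 6 mm ahead of it; x points along the fingers, z is the direction in which the jaws open and shut, and the axes are right-handed (so a half turn about x gives the same grasp; the last joint's range is limited). The gripper opens to 85 mm and grips with 20 to 120 N. Pads are 22 mm wide; open, the fingers measure 114 mm over their backs; the gripper's body (76 mm by 85 mm) begins 54 mm behind the grasp point. The pads swing forward as they close: fully open they stand 13 mm farther back than shut.
Start: joints at [-1.162, 0.469, -0.049, 1.532, 0.024, 1.141, -0.082], TCP at [0.286, 0.611, 0.256] pointing down, gripper open.
Joint ranges: [-2.59, 2.59], [-0.33, 1.99], [-1.39, 1.29], [0.1, 2.45], [-1.04, 4.18], [0.21, 1.99], [-2.66, 2.66]. Speed limits (rad/s): [2.57, 2.57, 3.14, 3.14, 3.14, 3.14, 3.14].

### API

Orientations are given as a 3x3 rotation matrix whose columns are the frame's x, y, z axes.
In Python, from rig import * gives the robot as it stands. Calls block until the motion is done:
- movep(position, orientation): joint-space move of the TCP to a pose.
- move_l(position, attitude=None, feed=0.15, until_force=None): straight line of the TCP; attitude=None keeps the orientation; feed is the mean speed in m/s. With until_force (N) it stops when the force on the tool has changed by that much, and returns True; else False.
- move_joints(angles): joint-space move.
- command_gripper(opening, newtons=None): finger opening in m; newtons is the grip in N (None keeps the last); returns when the fingers have stopped.
- sleep(seconds).
- inverse_kinematics(position, orientation): joint angles nearest the present ones, or None.
- sense(): the state.
- camera(name): name is "scene" or "side" or "wrist"; returns (picture, depth): 400x640x3 uint8, red, green, blue; 400x640 float32, m along the optical axis (not along the pixel's ray), 0 where there is no reading.
- camera_params(name): a dict with "K" (3x3 intrinsics, pixels), "position" and "rotation" of the camera in the world; the wrist camera has in their place "tool_from_camera" (4x4, takes a point from camera to tool coordinates, whose origin is the TCP and whose axes are the tool frame's). Camera axes: x right, y down, z forward; pixel columns grow to the right and rows downward; lengths in m; the calibration is good to about 2 mm. A picture is of the moment at which its call begins: read the wrist's pose just before it. camera_params takes no time and is no camera call.
A pose or a line that the arm cannot do raises Unreachable and nothing moves.
- finish_job(): hands the job in, once; it reports no verdict.
The state is a dict: "time_s": time; "joint_pos": joint angles; "qd": joint speeds; "joint_efforts": joint torques, N m; "position": TCP position; "tcp_rot": TCP orientation; "wrist_force": force on the tool from outside, world axes, zero at the start; "ft_torque": the same for the moment, N m; "finger_gap": finger opening in m.
Only numpy, scipy, OpenCV 4.12 (cv2) and the standard library are available. Lean on these libraries where they do the work, as an engineer would, in place of code of your own. Each camera call takes 0.05 s, during which the arm holds its last target.

## Working session

There is one attempt and no reset: what is moved stays moved. The work goes in short steps, each a Python script; the robot and the scene stay as the last script left them, time stands still between calls to the robot, and variables do not carry over. Pictures are saved under pics/ and viewed, and the job is handed in when it is done.

```bash
ls; mkdir -p pics
python3 - <<'E'
from rig import *
import cv2,numpy as np
s=sense(); print(s)
for n in ["scene","side","wrist"]:
    p,d=camera(n); cv2.imwrite(f"pics/{n}0.png",p[:,:,::-1]); np.save(f"{n}0.npy",d); print(n,camera_params(n))
E
```

```text
pics
{'time_s': 0.0, 'joint_pos': array([-1.16190802,  0.46945472, -0.04859916,  1.53370149,  0.02408149,
        1.14101537, -0.08229793]), 'qd': array([ 1.52032897e-03, -7.97595387e-04, -2.52065745e-04,  2.77336558e-03,
       -1.98140979e-04, -2.18097344e-05,  1.20120983e-04]), 'joint_efforts': array([ 1.15798099e-03, -5.10315907e+01, -4.59129084e-02, -2.37707359e+01,
        1.07504107e-02,  7.50476232e-03, -3.79038795e-06]), 'position': array([0.28590951, 0.61085636, 0.25524924]), 'tcp_rot': array([[-7.94506508e-04, -9.05704193e-01,  4.23909523e-01],
       [-1.82894974e-03,  4.23910264e-01,  9.05702348e-01],
       [-9.99998012e-01, -5.57228037e-05, -1.99328691e-03]]), 'wrist_force': array([ 0.84722403,  0.45330542, -0.01806408]), 'ft_torque': array([-0.01870176, -0.01295411, -0.00279235]), 'finger_gap': 0.08546435789433594}
scene {'K': array([[417.35113979,   0.        , 320.4621014 ],
       [  0.        , 417.35113979, 196.4158333 ],
       [  0.        ,   0.        ,   1.        ]]), 'position': array([ 1.25532855, -0.02037406,  1.03101188]), 'rotation': array([[ 1.3109594
[... 376 characters left out ...]
0.77117151]), 'rotation': array([[ 0.93928559, -0.18731153,  0.28750125],
       [-0.34313283, -0.51654822,  0.78449844],
       [ 0.00156266, -0.8355192 , -0.54945903]])}
wrist {'K': array([[333.81708649,   0.        , 325.33702508],
       [  0.        , 333.81708649, 202.44002381],
       [  0.        ,   0.        ,   1.        ]]), 'tool_from_camera': array([[-1.26895753e-04, -2.66229285e-01,  9.63909722e-01,
        -1.15776103e-01],
       [-1.42736284e-04, -9.63909715e-01, -2.66229302e-01,
         6.57888952e-02],
       [ 9.99999982e-01, -1.71368259e-04,  8.43154705e-05,
         9.65904889e-04],
       [ 0.00000000e+00,  0.00000000e+00,  0.00000000e+00,
         1.00000000e+00]])}
```

View pics/scene0.png

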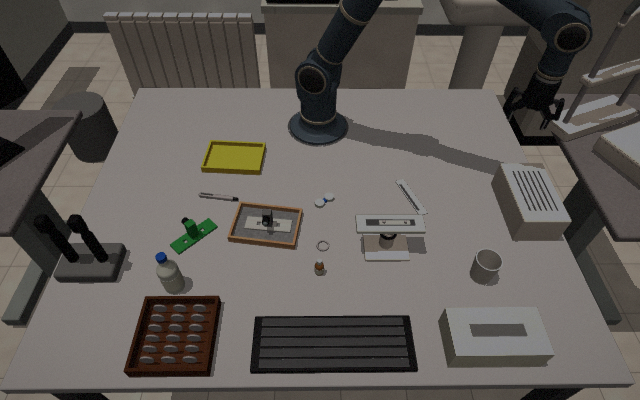

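View pics/side0.png

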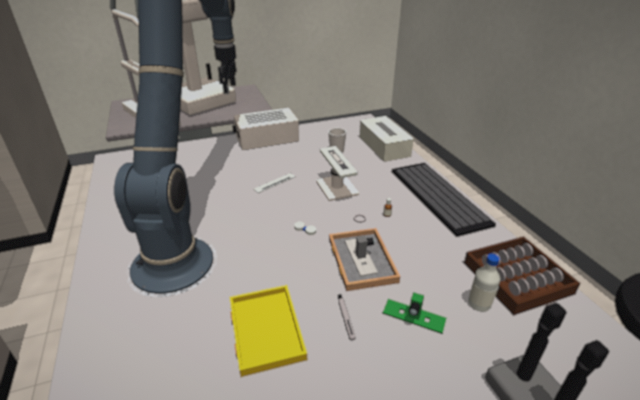

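View pics/wrist0.png

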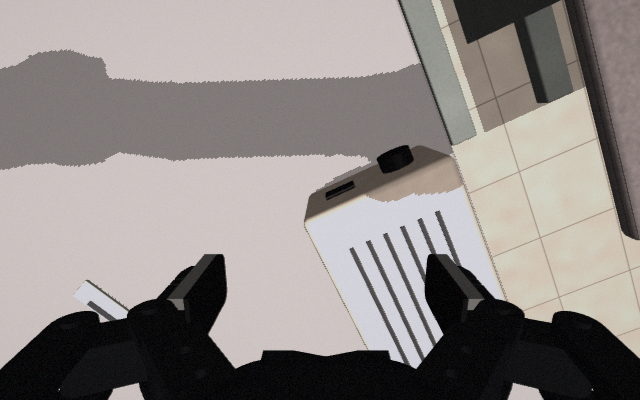

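```bash
cat > h.py <<'E'
from rig import *
import cv2,numpy as np
def world(name,d,s=None):
    c=camera_params(name);K=c["K"]
    v,u=np.mgrid[0:400,0:640]
    P=np.stack([(u-K[0,2])/K[0,0]*d,(v-K[1,2])/K[1,1]*d,d],-1)
    if name=="wrist":
        T=c["tool_from_camera"]; P=P@T[:3,:3].T+T[:3,3]
        P=P@s["tcp_rot"].T+s["position"]
    else: P=P@c["rotation"].T+c["position"]
    P[d==0]=np.nan
    return P
E
python3 - <<'E'
from h import *
d=np.load("scene0.npy");P=world("scene",d)
print("table",P[300,320],P[200,150])
for u,v in [(266,225),(266,209),(273,219),(390,223),(365,223),(390,235),(387,256)]: print(u,v,P[v,u])
p=cv2.imread("pics/scene0.png")
# bar top: z 0.10-0.125
def region(lo,hi,box):
    u0,v0,u1,v1=box; Q=P[v0:v1,u0:u1].reshape(-1,3); return Q[(Q[:,2]>lo)&(Q[:,2]<hi)]
q=region(.106,.12,(340,190,450,250)); r=cv2.minAreaRect((q[:,:2]*1000).astype(np.float32)); print("bar",r,np.median(q[:,2]),len(q))
q=region(.017,.032,(215,190,315,260)); r=cv2.minAreaRect((q[:,:2]*1000).astype(np.float32)); print("case",r,len(q))
q=region(.04,.1,(215,190,315,260)); print("post",q.mean(0),q.min(0),q.max(0),len(q))
a=cv2.resize(p[190:270,220:320],None,fx=6,fy=6,interpolation=cv2.INTER_CUBIC)
b=cv2.resize(p[190:270,340:440],None,fx=6,fy=6,interpolation=cv2.INTER_CUBIC)
cv2.imwrite("pics/a.png",a);cv2.imwrite("pics/b.png",b)
E
```

```text
table [7.29487671e-01 9.34933938e-05 1.78482184e-03] [ 0.37306928 -0.54432249 -0.00102814]
266 225 [ 0.51605096 -0.15583097  0.05345367]
266 209 [ 0.47261145 -0.15723421  0.07418083]
273 219 [ 0.4651395  -0.14116649  0.01654051]
390 223 [0.5561039  0.19435659 0.11455646]
365 223 [0.55706049 0.12483505 0.1160027 ]
390 235 [0.56618338 0.19910877 0.07194877]
387 256 [0.59383984 0.19617981 0.00648062]
bar ((554.9010620117188, 194.8736114501953), (190.22764587402344, 60.13220977783203), 89.97210693359375) 0.11415464118712815 1222
case ((471.67352294921875, -179.3641357421875), (238.36114501953125, 162.99716186523438), 81.02107238769531) 641
post [ 0.49383673 -0.15480373  0.06598436] [ 0.47014161 -0.16921227  0.04094211] [ 0.51800208 -0.1413633   0.07727842] 151
```

View pics/a.png

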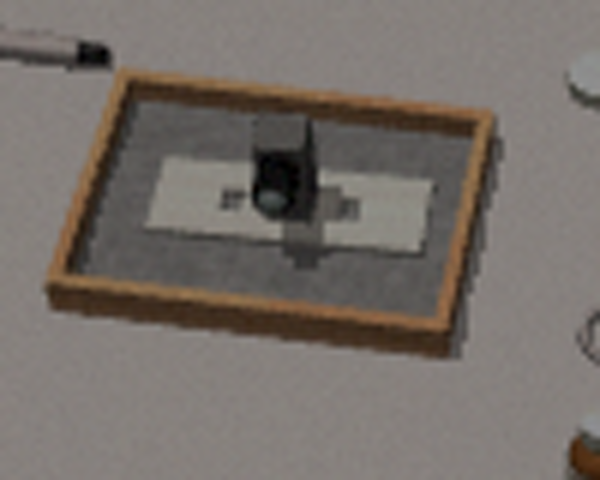

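View pics/b.png

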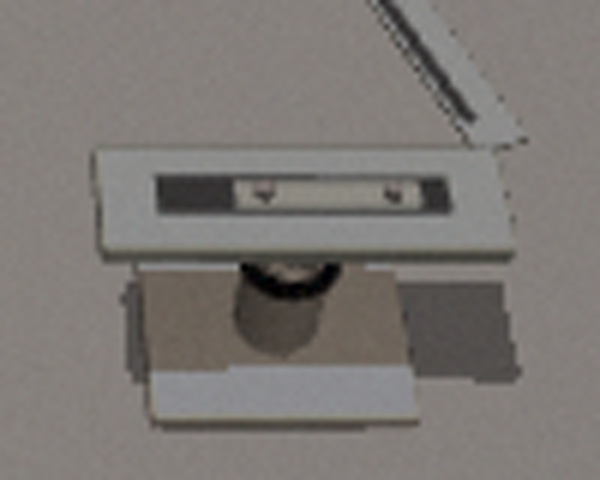

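```bash
cat >> h.py <<'E'
def R(yaw):  # tool down, jaw z along holder y for holder x at yaw
    c,s=np.cos(yaw),np.sin(yaw)
    return np.array([[0,-c,-s],[0,-s,c],[-1,0,0]],float)
def snap(tag):
    s=sense(); p,d=camera("wrist"); cv2.imwrite(f"pics/{tag}.png",p[:,:,::-1]); np.savez(f"{tag}.npz",d=d,p=p,pos=s["position"],rot=s["tcp_rot"]); return s,p,d
E
python3 - <<'E'
from h import *
movep([0.55,0.195,0.29],R(0)); sleep(.2); s,p,d=snap("w_bar"); print(s["position"],s["time_s"],s["wrist_force"])
movep([0.46,-0.155,0.25],R(0)); sleep(.2); s,p,d=snap("w_case"); print(s["position"],s["time_s"],s["joint_pos"])
E
```

```text
[0.54973325 0.19597432 0.28988366] 2.15 [ 0.51679692  0.05208359 -0.71972495]
[ 0.46065341 -0.15400797  0.25000882] 3.7583 [-0.01623262  0.16277461  0.28538706  1.99118273 -0.05455129  0.99466736
  1.86828616]
```

View pics/w_bar.png

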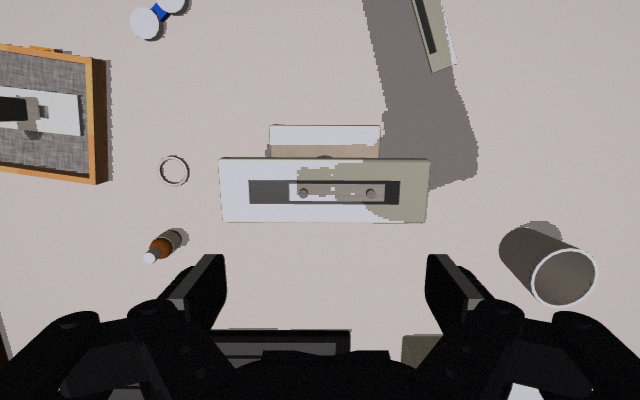

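View pics/w_case.png

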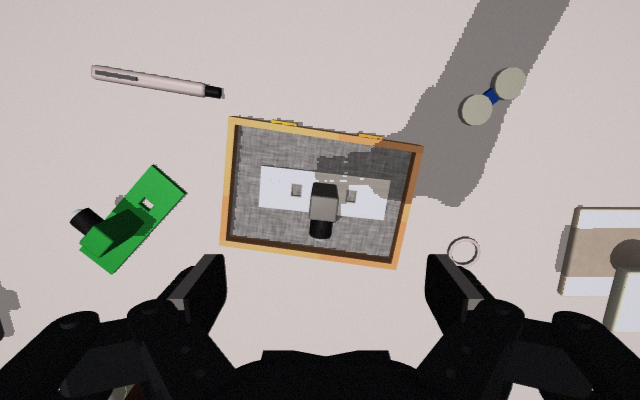

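Run:
```python
from h import *
def load(t):
    z=np.load(t+".npz"); s={"position":z["pos"],"tcp_rot":z["rot"]}; return z["p"],z["d"],s
def ray(u,v,zz,s):
    c=camera_params("wrist");K=c["K"];T=c["tool_from_camera"]
    r=np.array([(u-K[0,2])/K[0,0],(v-K[1,2])/K[1,1],1.])
    o=s["tcp_rot"]@T[:3,3]+s["position"]; r=s["tcp_rot"]@T[:3,:3]@r
    return (o+r*(zz-o[2])/r[2])[:2]
p,d,s=load("w_bar");P=world("wrist",d,s)
m=(abs(P[...,2]-.114)<.006); m[:,:210]=0;m[:,440:]=0;m[:140]=0;m[240:]=0
q=P[m];print("z",np.median(q[:,2]));print("bar",cv2.minAreaRect((q[:,:2]*1000).astype(np.float32)))
for (u,v) in [(219,157),(428,160),(427,222),(221,222)]: print(ray(u,v,.114,s))
a=cv2.resize(p[150:230,210:440],None,fx=3.4,fy=3.4,interpolation=cv2.INTER_CUBIC);cv2.imwrite("pics/wb2.png",a[...,::-1])
m=(P[150:230,210:440,2]);print(np.nanmax(m[20:60,60:180]))
p,d,s=load("w_case");P=world("wrist",d,s)
Q=P[110:275,215:430]; z=Q[...,2]
t=Q[(z>.067)&(z<.08)];print("top",len(t),t.mean(0),cv2.minAreaRect((t[:,:2]*1000).astype(np.float32)),np.median(t[:,2]))
t=Q[(z>.0165)&(z<.04)]
t=Q[(z>.017)&(z<.032)];print("rim",len(t),cv2.minAreaRect((t[:,:2]*1000).astype(np.float32)))
# plate: bright pixels
pp=p[110:275,215:430].astype(int); b=(pp.min(-1)>150)&(z<.018)&(z>.008); b=cv2.morphologyEx(b.astype(np.uint8),cv2.MORPH_OPEN,np.ones((5,5)))>0
t=Q[b];print("plate",len(t),np.median(t[:,2]),cv2.minAreaRect((t[:,:2]*1000).astype(np.float32)))
a=cv2.resize(p[150:250,240:400],None,fx=5,fy=5,interpolation=cv2.INTER_CUBIC);cv2.imwrite("pics/wc2.png",a[...,::-1])
```

```text
z 0.11232106769247335
bar ((555.3909301757812, 194.8877716064453), (190.58909606933594, 60.46468734741211), 89.79571533203125)
[0.52369739 0.10327312]
[0.52604442 0.28607237]
[0.5832841  0.28992097]
[0.58357808 0.10013272]
0.12102618646104321
top 713 [ 0.48183559 -0.1557476   0.07102956] ((491.2361145019531, -156.69512939453125), (25.896257400512695, 42.0579948425293), 83.87584686279297) 0.07112869706387545
rim 4838 ((483.54937744140625, -162.21435546875), (200.74729919433594, 143.44210815429688), 81.39403533935547)
plate 3109 0.011266376724284322 ((482.7429504394531, -155.8203125), (139.9862823486328, 46.33790969848633), 83.59733581542969)
```

View pics/wb2.png

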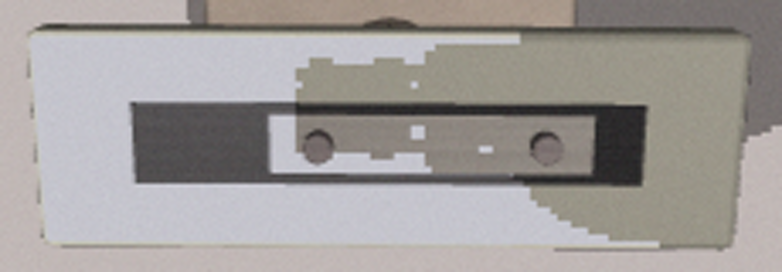

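View pics/wc2.png

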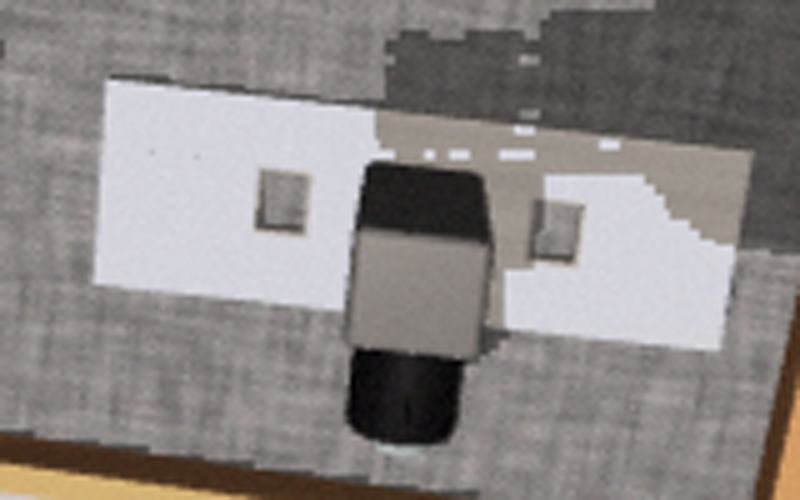

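```bash
cat >> h.py <<'E'
def ray(u,v,zz,s):
    c=camera_params("wrist");K=c["K"];T=c["tool_from_camera"]
    r=np.array([(u-K[0,2])/K[0,0],(v-K[1,2])/K[1,1],1.])
    o=s["tcp_rot"]@T[:3,3]+s["position"]; r=s["tcp_rot"]@T[:3,:3]@r
    return (o+r*(zz-o[2])/r[2])[:2]
E
python3 - <<'E'
from h import *
z=np.load("w_bar.npz"); s={"position":z["pos"],"tcp_rot":z["rot"]}
a=ray(210+317/3.4,150+144/3.4,.121,s);b=ray(210+547/3.4,150+146/3.4,.121,s);print(a,b,(a+b)/2,np.linalg.norm(b-a),np.arctan2(-(b-a)[0],(b-a)[1]))
z=np.load("w_case.npz"); s={"position":z["pos"],"tcp_rot":z["rot"]}
a=ray(240+283/5,150+201/5,.013,s);b=ray(240+557/5,150+232/5,.013,s);print(a,b,(a+b)/2,np.linalg.norm(b-a),np.arctan2(-(b-a)[0],(b-a)[1]))
yaw=-0.112; c=np.array([.4827,-.1558])
command_gripper(.06)
movep([c[0],c[1],.12],R(yaw)); print(move_l([c[0],c[1],.049],feed=.1,until_force=8))
s=sense();print(s["position"],s["wrist_force"],s["time_s"])
s,p,d=snap("g0")
print(command_gripper(0.0,40)); s=sense();print(s["finger_gap"],s["wrist_force"])
s,p,d=snap("g1")
E
```

```text
[0.55365264 0.17682642] [0.55409244 0.23619525] [0.55387254 0.20651084] 0.059370456011185735 -0.00740767818003438
[ 0.47889076 -0.18494471] [ 0.48571414 -0.12530643] [ 0.48230245 -0.15512557] 0.06002735597273028 -0.11391738871623554
False
[ 0.48324373 -0.15603744  0.0496293 ] [ 0.56349501 -0.48998137 -0.44326172] 5.6333
False
0.02534713683352639 [-0.9372029   0.20973736  4.26026199]
```

View pics/g1.png

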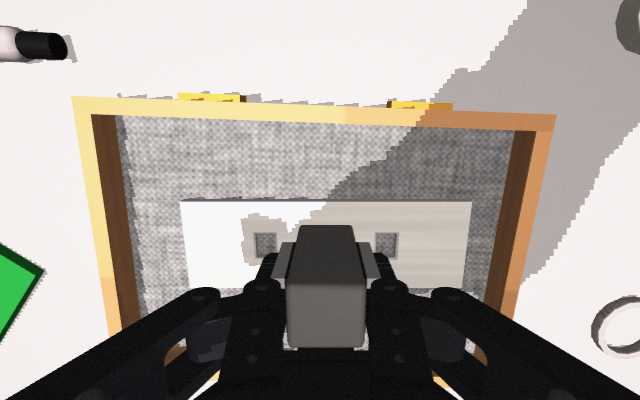

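Run:
```python
from h import *
s=sense();p0=s["position"]
move_l([p0[0],p0[1],.21],feed=.12); sleep(.3)
s,p,d=snap("l1"); print(s["position"],s["wrist_force"],s["finger_gap"],s["time_s"])
P=world("wrist",d,s); 
Q=(P-s["position"])@s["tcp_rot"]  # tool frame
np.save("l1Q.npy",Q)
for u in (200,240,300,330,420,450):
    print(u,[np.round(Q[v,u],4) for v in (210,225)])
```

```text
[ 0.48299789 -0.15588087  0.20970125] [ 0.13891168 -0.01503882 -1.73061802] 0.025260208940635454 7.925
200 [array([ 0.0379,  0.0193, -0.0598]), array([ 0.0386,  0.0115, -0.0608])]
240 [array([ 0.0378,  0.0194, -0.0405]), array([ 0.0388,  0.0114, -0.0413])]
300 [array([ 0.0378,  0.0194, -0.0117]), array([ 0.0382,  0.0116, -0.0119])]
330 [array([0.038 , 0.0193, 0.0027]), array([0.0351, 0.0127, 0.0027])]
420 [array([0.0391, 0.019 , 0.0463]), array([0.0385, 0.0115, 0.0467])]
450 [array([0.0376, 0.0194, 0.0602]), array([0.0382, 0.0116, 0.0612])]
```

View pics/l1.png

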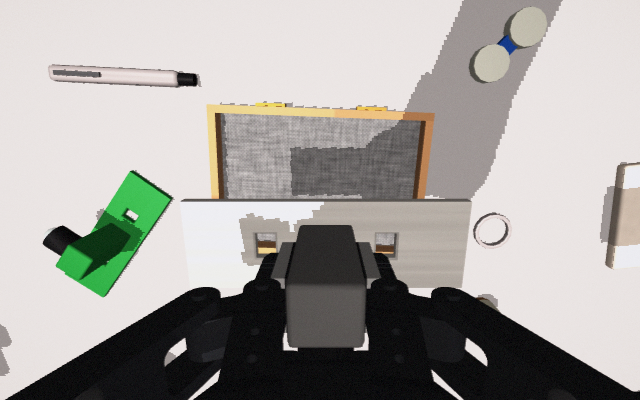

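Run:
```python
from h import *
I={"position":np.zeros(3),"tcp_rot":np.eye(3)}
z=np.load("l1.npz");p=z["p"]
cv2.imwrite("pics/l1c.png",cv2.resize(p[190:300,170:480],None,fx=2.5,fy=2.5,interpolation=cv2.INTER_CUBIC)[...,::-1])
def rt(u,v,xx):
    c=camera_params("wrist");K=c["K"];T=c["tool_from_camera"]
    r=T[:3,:3]@np.array([(u-K[0,2])/K[0,0],(v-K[1,2])/K[1,1],1.]);o=T[:3,3];return (o+r*(xx-o[0])/r[0])[1:]
for n,u,v in [("sl",254,233),("sl2",276,257),("sr",375,233),("sr2",397,257),("TL",181,199.5),("TR",471,199.5)]:print(n,rt(u,v,.036),rt(u,v,.038))
```

```text
sl [ 0.00829283 -0.03407683] [ 0.00753831 -0.03453211]
sl2 [-0.0043271  -0.02392826] [-0.00524792 -0.02424981]
sr [0.00828734 0.02447877] [0.00753275 0.02479509]
sr2 [-0.00433207  0.03584399] [-0.00525296  0.03631008]
TL [ 0.02507462 -0.0674726 ] [ 0.02454124 -0.06836795]
TR [0.02505991 0.06898553] [0.02452633 0.06988834]
```

View pics/l1c.png

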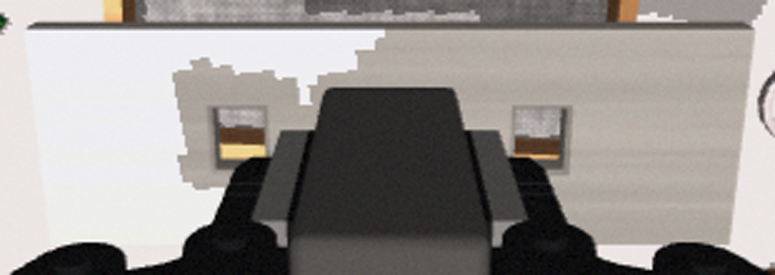

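Run:
```python
from h import *
movep([.5554,.2058,.20],R(-.005)); move_l([.5554,.2058,.172],feed=.06);sleep(.3)
s,p,d=snap("i1"); print(s["position"],s["wrist_force"],s["finger_gap"],s["time_s"])
cv2.imwrite("pics/i1c.png",cv2.resize(p[190:300,170:480],None,fx=2.5,fy=2.5,interpolation=cv2.INTER_CUBIC)[...,::-1])
```

```text
[0.55554219 0.20594363 0.17233105] [-0.11093683  0.8114674  -1.54117793] 0.02511544800651274 10.275
```

View pics/i1c.png

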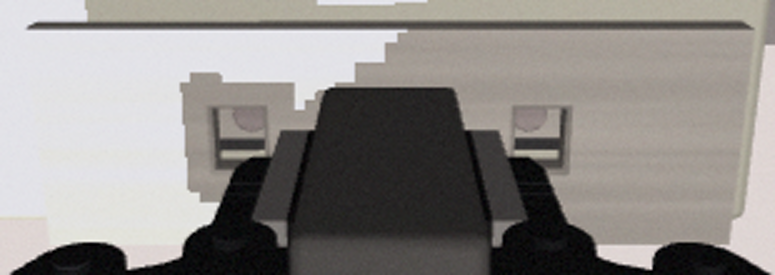

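```bash
cat >> h.py <<'E'
def rt(u,v,xx):
    c=camera_params("wrist");K=c["K"];T=c["tool_from_camera"]
    r=T[:3,:3]@np.array([(u-K[0,2])/K[0,0],(v-K[1,2])/K[1,1],1.]);o=T[:3,3];return (o+r*(xx-o[0])/r[0])[1:]
E
python3 - <<'E'
from h import *
z=np.load("i1.npz");p=z["p"]
cv2.imwrite("pics/i1L.png",np.hstack([cv2.resize(p[225:265,245:290],None,fx=8,fy=8,interpolation=cv2.INTER_CUBIC),cv2.resize(p[225:265,365:410],None,fx=8,fy=8,interpolation=cv2.INTER_CUBIC)])[...,::-1])
for n,u,v in [("L",270,237.),("R",382,237.)]:print(n,rt(u,v,.053))
E
```

```text
L [-0.00045694 -0.02962701]
R [-0.00046054  0.03084781]
```

View pics/i1L.png

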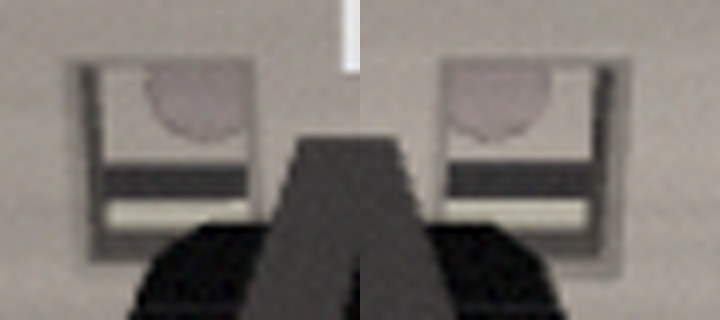

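Run:
```python
from h import *
s=sense();p=s["position"];f0=s["wrist_force"]
x,y=.5556,.2058
for z in np.arange(.170,.1535,-.001):
    hit=move_l([x,y,z],feed=.02,until_force=2.0)
    s=sense();print(round(z,4),hit,s["position"].round(4),(s["wrist_force"]-f0).round(2))
    if hit: break
snap("i2"); print(s["time_s"])
```

```text
0.17 False [0.5555 0.2058 0.1698] [ 0.31  1.33 -1.66]
0.169 False [0.5556 0.2058 0.1689] [-0.41  0.69 -2.35]
0.168 False [0.5555 0.2058 0.1679] [ 0.65  0.74 -1.  ]
0.167 False [0.5555 0.2058 0.1669] [ 0.32  0.86 -0.86]
0.166 False [0.5556 0.2058 0.1659] [ 0.68  0.09 -1.79]
0.165 False [0.5555 0.2058 0.1649] [-0.12  1.16 -0.51]
0.164 False [0.5555 0.2058 0.1639] [ 0.24  0.73 -1.71]
0.163 False [0.5556 0.2058 0.1629] [-0.06  0.56 -0.88]
0.162 False [0.5555 0.2058 0.1619] [-0.05  0.83 -1.3 ]
0.161 False [0.5555 0.2057 0.1609] [-0.47  0.28 -1.51]
0.16 False [0.5555 0.2058 0.1599] [ 0.25  0.78 -1.79]
0.159 False [0.5555 0.2058 0.1589] [-0.19  0.51 -1.05]
0.158 False [0.5556 0.2058 0.1579] [-0.03  1.29 -1.57]
0.157 False [0.5555 0.2058 0.1569] [ 0.9   0.37 -0.49]
0.156 False [0.5557 0.2059 0.1563] [-0.15  0.59  1.61]
0.155 False [0.5557 0.2058 0.1552] [-1.32 -0.36  2.1 ]
0.154 False [0.5557 0.2059 0.1542] [-1.54  0.1   2.21]
14.575
```

View pics/i2.png

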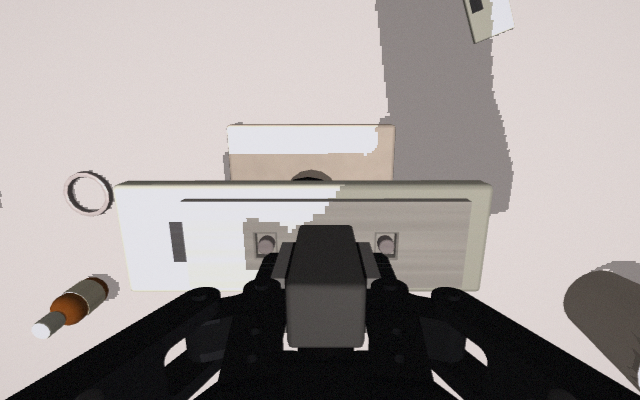

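Run:
```python
from h import *
move_l([.5556,.2058,.156],feed=.02); sleep(.2); print(sense()["wrist_force"])
command_gripper(.03); command_gripper(.06); sleep(.3)
s=sense();print(s["wrist_force"],s["finger_gap"])
snap("r1")
move_l([.5556,.2058,.27],feed=.12); sleep(.5)
s,p,d=snap("r2"); P=world("wrist",d,s); print(s["time_s"],s["wrist_force"])
cv2.imwrite("pics/side9.png",camera("side")[0][...,::-1]);sc,ds=camera("scene");cv2.imwrite("pics/scene9.png",sc[...,::-1])
Q=P[120:300,150:500];z=Q[...,2]
for lo,hi in[(.105,.1155),(.1155,.128),(.17,.19)]:
    t=Q[(z>lo)&(z<hi)]; print(lo,len(t),np.median(t[:,2]),cv2.minAreaRect((t[:,:2]*1000).astype(np.float32)))
t=Q[(z>.105)&(z<.13)];t=t[(abs(t[:,0]-.5556)<.022)&(abs(t[:,1]-.2058)<.068)]
t=t[abs(t[:,2]-np.median(t[:,2]))<.004]
A=np.c_[t[:,:2]-t[:,:2].mean(0),np.ones(len(t))];print("plate plane",len(t),np.linalg.lstsq(A,t[:,2],rcond=None)[0])
```

```text
[-0.58712952  0.30507154  1.36854179]
[-0.50381667 -0.11291432  0.63994136] 0.06019944437673109
17.65 [ 1.11343225  0.77813547 -0.08899107]
0.105 6261 0.11214508449972427 ((555.0083618164062, 195.1531982421875), (190.40704345703125, 59.582244873046875), 89.7430191040039)
0.1155 7555 0.11826088143680549 ((555.1343383789062, 206.04220581054688), (140.6064910888672, 46.203125), 89.81906127929688)
0.17 1978 0.17769224273867384 ((565.7137451171875, 206.06593322753906), (25.943546295166016, 45.64400863647461), 89.81367492675781)
plate plane 6898 [-0.00034064 -0.00035941  0.11825633]
```

View pics/r2.png

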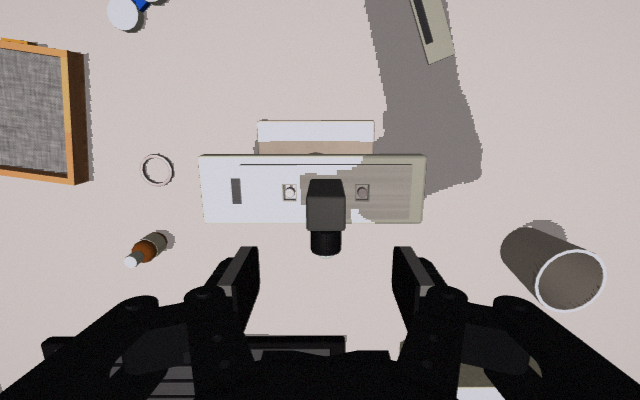

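View pics/scene9.png

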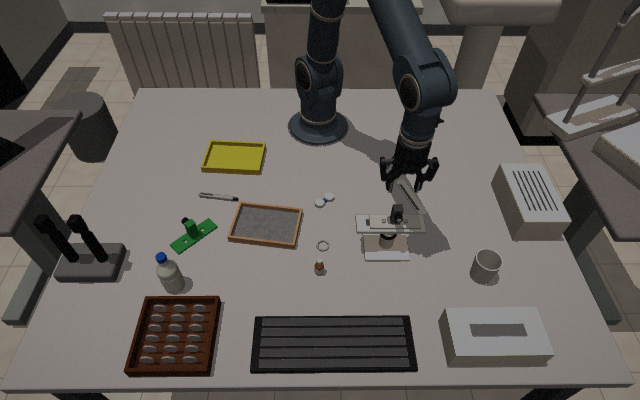

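Plate top sits 6.1 mm above the bar, which matches the 6 mm plate thickness. It is level, with its centre at dx 0.1 mm and dy 11 mm from the bar's centre. The pins show at (290,192) and (362,192), and the barrel points to the front. The bystanders look unmoved, so I am handing in.

```bash
python3 -c "
from rig import *
finish_job()"
```

```text
the job is handed in; nothing more can be done
```

The model-eye holder is mounted on the chin rest, over both pins and flat on the bar, with the eye pointing to the front. The job was handed in after about 18 s of the 67 s allowed.

**What I did:** I gripped the holder by its post, lifted it out of the wooden case and lined the slots up over the pins using the wrist camera. It dropped straight over both pins at the first try, so I never slid it along the bar. I then released it and backed the arm away.

**Last checks:**
- **Seating:** the plate's top measured 6.1 mm above the bar for a 6 mm plate, and it tilts by less than 0.001 rad.
- **Position:** the plate's centre is about 0.1 mm off the bar's centre line and 11 mm along it from the middle. That matches where the pins were seen.
- **Forces:** readings at the wrist while lowering changed by no more than about 4 N.
- **Bystanders:** the final scene picture shows nothing visibly moved. I did not measure each bystander's position.

**Disagreement:** the wrist camera read all heights about 1.7 mm low. The offset was the same for the bar and the plate, so the seating figure is not affected.

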